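Load a centrifuge rotor in balance

TASK

Load the centrifuge rotor for a balanced run: move the four tubes from the grey rack into the rotor's free bores, so that every tube stands directly opposite, across the hub, the one other tube of its own kind (long opposite long, medium opposite medium, short opposite short). Leave the two tubes that are already in the rotor in their bores; at the end all six stand upright, fully down in their bores and let go.

Things in the scene. Friction and masses are not known exactly. Their poses are not given: they have to be found in the camera images.
- rotor: six-place centrifuge rotor, a round dark metal body 203 mm across standing firmly on a black foot on the bench; its flat top is 84 mm above the bench, with a black nut (27 mm across, up to 98 mm) in the middle. Six upright bores with bright rims, 25.6 mm wide and 45 mm deep (floor 39 mm above the bench), stand 68 mm from the axis, 60 degrees apart, the first in the direction of the rotor's own x axis. Origin on the rotor's axis at bench level, z up. It does not turn or move
- rack: grey block tube rack, 115 x 220 mm and 55 mm high, fixed to the bench, with two rows of four bores 25.6 mm wide and 45 mm deep (floor 10 mm above the bench), 52 mm apart both ways; the rows run along its y axis. Origin at the middle of its underside. The four tubes to load stand in it, each in its own bore
- long_in_rotor_c (a point): long conical tube, 130 mm tall: clear 22 mm body with pointed foot, straight ribbed white screw cap 30 mm across on its top 20 mm; the cap's middle is 55 mm above this point, which is the tube's centre, half-way up; z is the tube's axis, cap up; at the start it stands already seated in one of the rotor's bores and stays there
- long_tube_c (a point): long conical tube, 130 mm tall: clear 22 mm body with pointed foot, straight ribbed white screw cap 30 mm across on its top 20 mm; the cap's middle is 55 mm above this point, which is the tube's centre, half-way up; z is the tube's axis, cap up; at the start it stands in the rack
- medium_in_rotor_c (a point): medium round-footed tube, 105 mm tall: clear 22 mm body, smooth white cap with a rounded top, no wider than the body (22 mm across, the narrowest cap of all), on its top 20 mm; the cap's middle is 42 mm above this point, which is the tube's centre, half-way up; z is the tube's axis, cap up; at the start it stands already seated in one of the rotor's bores and stays there
- medium_tube_c (a point): medium round-footed tube, 105 mm tall: clear 22 mm body, smooth white cap with a rounded top, no wider than the body (22 mm across, the narrowest cap of all), on its top 20 mm; the cap's middle is 42 mm above this point, which is the tube's centre, half-way up; z is the tube's axis, cap up; at the start it stands in the rack
- short_tube_a_c (a point): short round-footed tube, 82 mm tall: clear 22 mm body, ribbed white screw cap 38 mm across on its top 18 mm (the widest cap of all); the cap's middle is 32 mm above this point, which is the tube's centre, half-way up; z is the tube's axis, cap up; at the start it stands in the rack
- short_tube_b_c (a point): short round-footed tube, 82 mm tall: clear 22 mm body, ribbed white screw cap 38 mm across on its top 18 mm (the widest cap of all); the cap's middle is 32 mm above this point, which is the tube's centre, half-way up; z is the tube's axis, cap up; at the start it stands in the rack

How it is judged:
By the outcome, as a careful person would: the job done as asked, in the order asked, and still so for the second after the job is handed in, with the robot touching nothing.
It also fails if it takes over 115 s, if anything falls off the work surface, if the arm or the gripper's body presses on something with over 40 N, if the wrist force passes 120 N, or if a joint passes its speed limit or range.

ROBOT

A 6-joint arm with a two-finger parallel gripper is mounted at the origin on a cart in front of the work surface, level with it; the furniture and walls round the work are solid. World frame = base frame: x ahead of the robot, y to its left, z up, the work surface at z = 0. Lengths are in mm, angles in rad, forces in N, time in s.
With the tool pointing down it reaches from about 275 to 875 mm from the base axis. Payload 12.5 kg.
Tool frame: the origin (TCP) lies midway between the tips of the shut fingers; the grasp point (between the pads) lies 19 mm behind it (arm.tcp_to_grasp is the distance from the TCP to the grasp point, in mm); z points along the fingers, y is the line along which they close (so a half turn about z gives the same grasp; the last joint's range is limited). The gripper opens to 85 mm and grips with 20 to 120 N. Pads are 22 mm wide; open, the fingers measure 114 mm over their backs; the gripper's body (76 mm by 85 mm) begins 54 mm behind the grasp point. The pads swing forward as they close: fully open they stand 13 mm farther back than shut.
Start: joints at [1.063, 0.351, 1.652, -0, 1.139, -0.085], TCP at [225.641, 501.568, 231.29] pointing down, gripper open.
Joint ranges: [-2.75, 2.75], [-0.79, 2.1], [0.01, 2.65], [-1.57, 4.71], [0.07, 3.14], [-2.87, 2.87]. Speed limits (rad/s): [2.22, 2.22, 2.79, 3.14, 3.14, 3.14].

INTERFACE

Orientations are given as a unit quaternion [x, y, z, w].
In Python, from workcell import arm gives the robot as it stands. The module is installed in compiled form; this text tells all that it offers.
- The arm moves only by the shell command python3 -m jog 'ROWS' [FORCE]. ROWS is JSON, one flat list of numbers, 7 for each row, row after row: the shift along the world's x, y, z in cm, then the turn, a rotation vector about the world's x, y, z in degrees, then the opening, from 0 (shut) to 1 (fully open). A call has 1 to 8 rows; each row is the pose to reach, as a shift and turn from the pose commanded when the call began; what a row does not reach only later rows make up. A row lasts 1/8 s, in which the tool goes at most 62.5 mm and 10.7 degrees, less where a joint would pass 70% of its speed; a pose out of reach is approached as far as the arm can. A call with a gripper value outside its range is refused whole. The fingers move at their own pace and stop on an object; FORCE is the grip in N (left out, the last holds). Time passes only in rows, so rows that repeat a pose let the fingers close. It gives the time, the measured TCP pose, the force, the opening and the grip force at its end, in the units of the state.
- arm.get_obs(): the state, without advancing time (a new reading comes with each control period).
- arm.camera(name): name is "scene" or "top" or "wrist"; returns a dict with "image" (384x512x3 uint8, blue, green, red), "intrinsics" (3x3 intrinsics, pixels), "D" ([k1, k2, p1, p2, k3] as OpenCV has them; the pictures are not rectified), "R" (3x3) and "t" (3): a world point X has camera coordinates R X + t; the wrist camera has in their place "mount" (4x4, takes a point from camera to tool coordinates, whose origin is the TCP and whose axes are the flange's). Camera axes: x right, y down, z forward; pixel columns grow to the right and rows downward; lengths in mm; the calibration is good to about 2 mm. A picture is of the moment at which its call begins: read the wrist's pose just before it. There is no depth.
- arm.close_job(): hands the job in; it is judged then, once.
Trained networks look in a picture, given as the dict that the camera call returned (one of the last four; its "shot" number tells which), for a name from the list of things; names that differ only in an ending like _2 or _b are one class to them, and where a whole thing is asked for, a point or a joint stands for the part that bears it (a point fixed in the world has none). Each returns a list of dicts, best first, with "confidence" (0 to 1); they miss things now and then, are a little off and sometimes report something else, mostly with a low value. They report only what shows in the picture. A call takes as long as a camera call.
- arm.outline_of(picture, target): "region" (384x512 bool, what is visible of it) and "at" ([row, column] in pixels, amid what is visible of it).
The state is a dict: "t": time; "joints": joint angles; "dq": joint speeds; "tau": joint torques, N m; "eef_pos": TCP position; "tool_rot": TCP orientation; "force": force on the tool from outside, world axes, zero at the start; "moment": the same for the moment, N m; "width": finger opening in mm; "finger_force": force on a finger pad.
Only numpy, scipy, OpenCV 4.12 (cv2) and the standard library are available. Lean on these libraries where they do the work, as an engineer would, in place of code of your own. Each camera call takes 0.05 s, during which the arm holds its last target. There are 200 camera calls.

## Working session

There is one attempt and no reset: what is moved stays moved. The work goes in short steps, Python scripts to look and compute and a shell command to move; the robot and the scene stay as the last step left them, time stands still between calls to the robot, and variables do not carry over. Pictures are saved under pics/ and viewed, at most 14 in all, crops included, and the job is handed in when it is done.

```bash
mkdir -p pics; python3 - <<'E'
from workcell import arm
import cv2
for n in("scene","top"):
    c=arm.camera(n); cv2.imwrite(f"pics/{n}0.png",c["image"])
    print(n,c["intrinsics"],c["D"],c["R"],c["t"])
    for k in("rotor","rack","long_tube_c","medium_tube_c","short_tube_a_c","long_in_rotor_c","medium_in_rotor_c"):
        print(k,[(round(d["confidence"],2),[round(float(v)) for v in d["at"]],int(d["region"].sum())) for d in arm.outline_of(c,k)])
o=arm.get_obs();print(o)
E
```

```text
scene [[438.56751691   0.         255.39812284]
 [  0.         438.56751691 190.4130854 ]
 [  0.           0.           1.        ]] [-0.10346096  0.          0.          0.          0.        ] [[-0.76882987 -0.63895497  0.02524222]
 [-0.30246561  0.32859856 -0.89472764]
 [ 0.56339611 -0.69552824 -0.44589829]] [ 361.15827534  200.20185679 1162.89247194]
rotor [(0.71, [173, 304], 1555)]
rack [(0.89, [251, 179], 3122)]
long_tube_c [(0.76, [224, 207], 193)]
medium_tube_c [(0.5, [234, 172], 213)]
short_tube_a_c [(0.72, [234, 144], 217), (0.48, [158, 311], 203)]
long_in_rotor_c [(0.77, [158, 312], 184)]
medium_in_rotor_c [(0.42, [235, 146], 209)]
top [[356.08460177   0.         254.30492957]
 [  0.         356.08460177 193.05523807]
 [  0.           0.           1.        ]] [-0.0967662  0.         0.         0.         0.       ] [[-0.01144891 -0.9993909   0.03296603]
 [-0.98979327  0.0066432  -0.14235569]
 [ 0.14204998 -0.03425937 -0.98926644]] [  33.22223003  476.02803517 1005.56442875]
rotor []
rack [(0.81, [200, 145], 2465)]
long_tube_c [(0.59, [213, 162], 148)]
medium_tube_c [(0.66, [202, 352], 3614)]
short_tube_a_c [(0.55, [185, 115], 198)]
long_in_rotor_c [(0.62, [216, 346], 184)]
medium_in_rotor_c [(0.67, [196, 332], 109)]
{'t': 0.8, 'joints': array([ 1.06337620e+00,  3.50698932e-01,  1.65179953e+00,  1.05888819e-05,
        1.13916001e+00, -8.46230360e-02]), 'dq': array([ 1.78012067e-04,  1.42309505e-03,  2.46995448e-03, -7.38889972e-05,
        3.25204290e-04, -3.79031072e-04]), 'tau': array([-1.38316245e-03, -5.05996835e+01, -2.91641915e+01, -1.77023844e-04,
        6.04918132e-04,  2.41607285e-05]), 'eef_pos': array([225.64357434, 501.55011278, 231.29032378]), 'tool_rot': array([ 2.09829683e-01,  9.77737952e-01, -3.00737633e-05, -1.41994161e-05]), 'force': array([0.54134214, 0.26941161, 0.37229317]), 'moment': array([ 0.02127694, -0.01528306, -0.00973023]), 'finger_force': 0.0, 'width': 85.40791823281113}
```

```bash
python3 - <<'E'
import cv2
a=cv2.imread("pics/top0.png")[130:280,60:440]; cv2.imwrite("pics/top0z.png",cv2.resize(a,(798,315),interpolation=3))
a=cv2.imread("pics/scene0.png")[110:310,90:400]; cv2.imwrite("pics/scene0z.png",cv2.resize(a,(775,500),interpolation=3))
E
```

```text
(no output)
```

View pics/top0z.png

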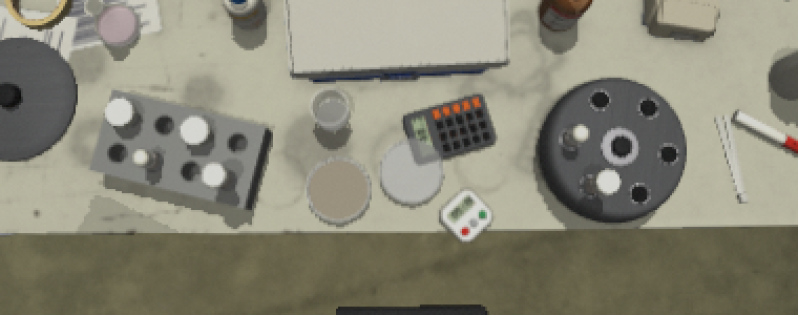

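View pics/scene0z.png

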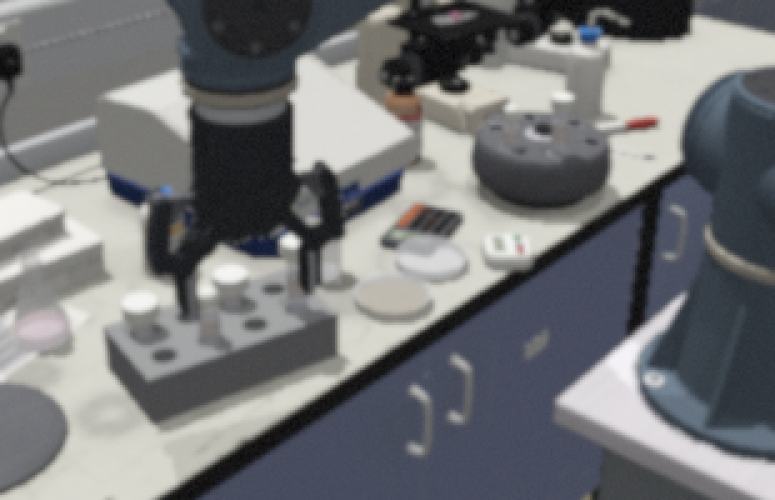

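Top view (zoom 2.1, offset 60,130): rack at left with shorts at (119,111) and (195,130), medium at (141,157) and long at (214,174), so no two tubes are in orthogonally adjacent bores. The rotor centre is about (620,147), with medium at (580,133) and long at (608,181). The free bores are (600,100), (648,108), (669,154) and (639,194). Next I'll make rough poses from these and take a wrist view.

```bash
cat > h.py <<'E'
import numpy as np, cv2
from workcell import arm
from scipy.spatial.transform import Rotation as Ro
from scipy.optimize import least_squares
def ext(c,o=None):
    if "R" in c: return np.array(c["R"]),np.array(c["t"])
    M=np.array(c["mount"]); T=np.eye(4); T[:3,:3]=Ro.from_quat(o["tool_rot"]).as_matrix(); T[:3,3]=o["eef_pos"]
    W=np.linalg.inv(T@M); return W[:3,:3],W[:3,3]
def proj(X,cal):
    K,D,R,t=cal
    return cv2.projectPoints(np.atleast_2d(X).astype(float),cv2.Rodrigues(R)[0],t,K,D)[0][:,0]
def ray(uv,z,cal):
    K,D,R,t=cal
    p=cv2.undistortPoints(np.array(uv,float).reshape(-1,1,2),K,D)[:,0]
    d=np.c_[p,np.ones(len(p))]@R; o=-R.T@t
    return o+d*((z-o[2])/d[:,2])[:,None]
def shot(n,name=None):
    o=arm.get_obs(); c=arm.camera(n)
    R,t=ext(c,o)
    if name: cv2.imwrite(f"pics/{name}.png",c["image"])
    return c,(np.array(c["intrinsics"],float),np.array(c["D"],float),R,t),o
def bore_rotor(p): return np.array([[p[0]+68*np.cos(p[2]+k*np.pi/3),p[1]+68*np.sin(p[2]+k*np.pi/3),84] for k in range(6)])
def bore_rack(p):
    L=np.array([[a*26,(b-1.5)*52] for a in(-1,1) for b in range(4)]); c,s=np.cos(p[2]),np.sin(p[2])
    return np.c_[L@np.array([[c,s],[-s,c]])+p[:2],np.full(8,55)]
E
python3 - <<'E'
from h import *
c,cal,o=shot("top")
z=lambda L:np.array(L)/2.1+[60,130]
fr=ray(z([(600,100),(648,108),(669,154),(639,194)]),84,cal); print("rotor free",fr.round())
f=lambda p:(bore_rotor(p)[:4,:2]-fr[:,:2]).ravel()
best=min((least_squares(f,[*fr[:,:2].mean(0),a]) for a in np.arange(6)),key=lambda r:r.cost); print(best.x,best.cost)
# order in image is clockwise => check other direction
f=lambda p:(bore_rotor(p)[[3,2,1,0],:2]-fr[:,:2]).ravel()
best=min((least_squares(f,[*fr[:,:2].mean(0),a]) for a in np.arange(6)),key=lambda r:r.cost); print(best.x,best.cost)
print("rack free",ray(z([(164,125),(238,142),(117,153),(192,171)]),55,cal).round())
for n,p,h in(("S1",(119,111),92),("S2",(195,130),92),("M",(141,157),115),("L",(214,174),140)): print(n,ray(z([p]),h,cal).round())
c,cal,o=shot("wrist","w0"); print(c["mount"],c["intrinsics"])
E
```

```text
rotor free [[ 512. -229.   84.]
 [ 500. -295.   84.]
 [ 437. -321.   84.]
 [ 384. -276.   84.]]
[ 4.68683767e+02 -3.08015294e+02  3.59871054e-01] 6973.103714841695
[ 447.90871858 -252.91179317   -2.78038514] 0.9642791351767264
rack free [[486. 362.  55.]
 [462. 260.  55.]
 [448. 425.  55.]
 [423. 322.  55.]]
S1 [[499. 412.  92.]]
S2 [[473. 310.  92.]]
M [[435. 373. 115.]]
L [[411. 273. 140.]]
[[-1.64194017e-04 -9.45258323e-01 -3.26322963e-01  8.27845841e+01]
 [ 9.99999799e-01  4.48952805e-05 -6.33212015e-04  2.57271310e-01]
 [ 6.13199288e-04 -3.26323002e-01  9.45258125e-01 -1.43061920e+02]
 [ 0.00000000e+00  0.00000000e+00  0.00000000e+00  1.00000000e+00]] [[296.2359175    0.         259.00174466]
 [  0.         296.2359175  185.90063622]
 [  0.           0.           1.        ]]
```

View pics/w0.png

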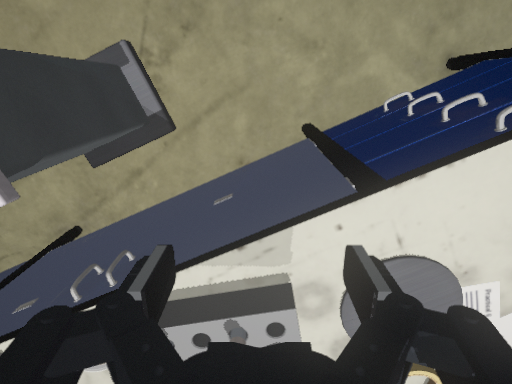

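The wrist camera sees the base side of the gripper best. I'll hover just beyond the rack with the closing axis along its rows.

```bash
python3 -m jog '[27,-14.5,6,0,0,11,1, 27,-14.5,6,0,0,11,1, 27,-14.5,6,0,0,11,1, 27,-14.5,6,0,0,11,1, 27,-14.5,6,0,0,11,1, 27,-14.5,6,0,0,11,1, 27,-14.5,6,0,0,11,1, 27,-14.5,6,0,0,11,1]' && python3 - <<'E'
from h import *
c,cal,o=shot("wrist","w1"); img=c["image"]
p=least_squares(lambda p:(bore_rack(p)[:,:2][[1,3,0,2]]*0).ravel(),[454.75,342,-.232]).x
P=proj(bore_rack(p),cal); print(P.round())
v=img.copy()
for i,q in enumerate(P): cv2.circle(v,tuple(int(x) for x in q),4,(0,0,255),1); cv2.putText(v,str(i),tuple(int(x) for x in q),0,.4,(0,0,255))
cv2.imwrite("pics/w1m.png",v)
for k in("long_tube_c","medium_tube_c","short_tube_a_c","rack"): print(k,[(round(d["confidence"],2),[round(float(v)) for v in d["at"]],int(d["region"].sum())) for d in arm.outline_of(c,k)])
E
```

```text
t: 1.9
eef_pos: [494.5, 357.3, 291.0]
tool_rot: [0.114, 0.993, -0.0, -0.0]
force: [-0.2, -0.1, -0.0]
width: 85.2
finger_force: 0.0
[[177. 102.]
 [219. 102.]
 [261. 102.]
 [303. 102.]
 [180. 144.]
 [221. 144.]
 [261. 144.]
 [301. 144.]]
long_tube_c [(0.83, [103, 162], 1158)]
medium_tube_c []
short_tube_a_c [(0.84, [147, 306], 922)]
rack [(0.96, [121, 247], 13462)]
```

View pics/w1m.png

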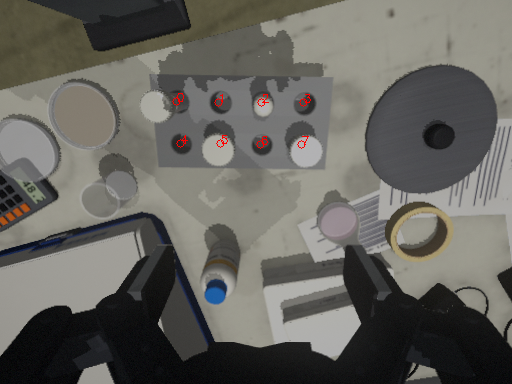

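The rack fits within a pixel or two. Long is in bore 0, medium in 2, shorts in 5 and 7. Now I'll refine with the dark bore blobs.

```bash
cat >> h.py <<'E'
def blobs(img,P,r,thr):
    g=cv2.cvtColor(img,cv2.COLOR_BGR2GRAY); out=[]
    for u,v in P:
        u,v=int(round(u)),int(round(v)); m=(g[v-r:v+r+1,u-r:u+r+1]<thr).astype(np.uint8)
        n,l,s,ce=cv2.connectedComponentsWithStats(m); k=1+np.argmax(s[1:,4]); out.append([*(ce[k]+[u-r,v-r]),s[k,4]])
    return np.array(out)
def gotool(o): 
    R=Ro.from_quat(o["tool_rot"]).as_matrix(); print("tcp",o["eef_pos"].round(1),"tool y deg",np.degrees(np.arctan2(R[1,1],R[0,1])).round(2))
E
python3 - <<'E'
from h import *
c,cal,o=shot("wrist"); gotool(o)
p0=[454.75,342,-.232]; F=[1,3,4,6]; P=proj(bore_rack(p0),cal)[F]
for thr in (50,65,80):
    b=blobs(c["image"],P,14,thr); 
    r=least_squares(lambda p:(proj(bore_rack(p),cal)[F]-b[:,:2]).ravel(),p0); print(thr,b.round(1).tolist(),r.x.round(3),r.cost)
print(bore_rack(r.x).round(1)); print("y axis deg",90+np.degrees(r.x[2]))
E
```

```text
tcp [495.1 357.  291.3] tool y deg 76.83
50 [[215.2, 104.4, 78.0], [309.4, 104.6, 91.0], [179.1, 144.2, 173.0], [261.8, 148.2, 82.0]] [ 4.58239e+02  3.41937e+02 -2.50000e-01] 29.012637962804572
65 [[216.0, 104.1, 121.0], [308.4, 103.8, 164.0], [180.9, 143.3, 286.0], [262.4, 147.2, 140.0]] [ 4.57559e+02  3.42794e+02 -2.45000e-01] 19.416513467717703
80 [[219.6, 103.4, 286.0], [305.6, 103.9, 309.0], [181.0, 143.3, 336.0], [261.8, 144.6, 296.0]] [ 4.56724e+02  3.43098e+02 -2.46000e-01] 1.2579934587516266
[[412.5 273.8  55. ]
 [425.2 324.2  55. ]
 [437.8 374.6  55. ]
 [450.5 425.1  55. ]
 [462.9 261.1  55. ]
 [475.6 311.5  55. ]
 [488.3 362.   55. ]
 [500.9 412.4  55. ]]
y axis deg 75.89928808800971
```

```bash
python3 -m jog '[-1.9,-4.5,-6,0,0,-1,1, -1.9,-4.5,-12,0,0,-1,1, -1.9,-4.5,-18,0,0,-1,1, -1.9,-4.5,-21,0,0,-1,1, -1.9,-4.5,-22.9,0,0,-1,1, -1.9,-4.5,-22.9,0,0,-1,1, -1.9,-4.5,-22.9,0,0,-1,1, -1.9,-4.5,-22.9,0,0,-1,0.3]' 40; python3 -m jog '[0,0,0,0,0,0,0, 0,0,0,0,0,0,0, 0,0,0,0,0,0,0, 0,0,0,0,0,0,0]' 40
```

```text
t: 3.2
eef_pos: [477.4, 312.0, 63.7]
tool_rot: [0.124, 0.992, 0.001, 0.001]
force: [0.1, -0.1, -0.8]
width: 69.4
finger_force: 0.0
t: 3.7
eef_pos: [477.0, 311.8, 62.7]
tool_rot: [0.124, 0.992, 0.0, 0.0]
force: [0.2, 1.3, 6.4]
width: 36.9
finger_force: 39.7
```

Short gripped (36.9 mm). Lifting and carrying to a viewing pose over the rotor.

```bash
python3 -m jog '[0,0,5,0,0,0,0, 0,0,10,0,0,0,0, 0,0,16,0,0,0,0, 0,-4,20,0,0,0,0, 0,-10,23,0,0,-6,0, 0,-16,23,0,0,-12,0, 0,-22,23,0,0,-18,0, 0,-28,23,0,0,-25,0]'; python3 -m jog '[0.5,-6,0,0,0,0,0, 1,-12,0,0,0,0,0, 1.5,-18,0,0,0,0,0, 1.5,-24,0,0,0,0,0, 1.5,-30,0,0,0,0,0, 1.5,-32,0,0,0,0,0, 1.5,-32,0,0,0,0,0]';python3 - <<'E'
from h import *
c,cal,o=shot("wrist"); gotool(o)
p=[447.9,-252.9,-2.7804]; P=proj(bore_rotor(p),cal); print(P.round())
v=c["image"].copy()
for i,q in enumerate(P): q=tuple(int(x) for x in q); cv2.circle(v,q,4,(0,0,255),1); cv2.putText(v,str(i),q,0,.4,(0,255,255))
cv2.imwrite("pics/w2m.png",v)
E
```

```text
t: 4.7
eef_pos: [476.1, 29.7, 292.2]
tool_rot: [0.337, 0.941, -0.0, -0.0]
force: [0.9, -0.3, 0.1]
width: 36.7
finger_force: 40.8
t: 5.58
eef_pos: [491.3, -289.0, 291.7]
tool_rot: [0.336, 0.942, 0.0, -0.001]
force: [-0.3, -0.2, 0.1]
width: 36.8
finger_force: 40.8
tcp [ 491.3 -289.   291.7] tool y deg 50.68
[[206.  76.]
 [209. 138.]
 [259. 165.]
 [309. 138.]
 [312.  76.]
 [259.  42.]]
```

View pics/w2m.png

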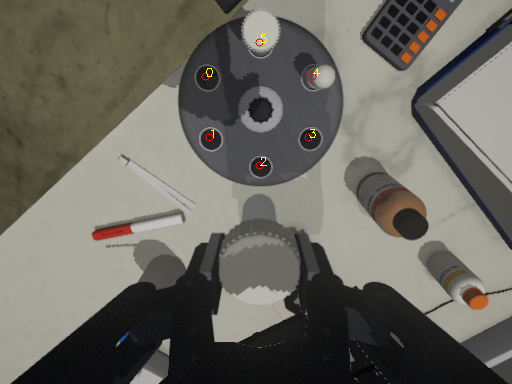

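Bores 0–3 are free, the long is in 5 and the medium in 4. So the long goes to 2, the medium to 1 and the shorts to 0 and 3. Refining with rim ellipses.

```bash
python3 - <<'E'
from h import *
c,cal,o=shot("wrist"); g=cv2.cvtColor(c["image"],cv2.COLOR_BGR2GRAY).astype(int)
p=[447.9,-252.9,-2.7804]; P=proj(bore_rotor(p),cal)[:4]; B=[]
for u,v in P:
    e=[]
    for a in np.arange(0,2*np.pi,.15):
        rr=np.arange(8,18,.5); x=u+rr*np.cos(a); y=v+rr*np.sin(a)
        val=cv2.remap(g.astype(np.float32),x.astype(np.float32)[None],y.astype(np.float32)[None],1)[0]
        k=val.argmax(); e.append([x[k],y[k]])
    el=cv2.fitEllipseAMS(np.array(e,np.float32)); B.append(el[0]); print(np.round(el[0],1),np.round(el[1],1),np.round([u,v],1))
B=np.array(B)
r=least_squares(lambda p:(proj(bore_rotor(p),cal)[:4]-B).ravel(),p); print(r.x,r.cost); print(bore_rotor(r.x).round(1)); np.save("rotor.npy",r.x)
E
```

```text
[206.   77.9] [24.1 26.4] [205.2  76.9]
[209.7 139.2] [22.2 23.5] [208.6 138.1]
[259.4 166.8] [21.4 22.4] [258.2 165.8]
[309.1 139. ] [22.2 23.7] [307.9 138.2]
[ 449.49371299 -252.69412768   -2.776707  ] 0.07013514218760096
[[ 386.  -277.    84. ]
 [ 438.7 -319.8   84. ]
 [ 502.3 -295.6   84. ]
 [ 513.  -228.4   84. ]
 [ 460.2 -185.5   84. ]
 [ 396.7 -209.8   84. ]]
```

```bash
python3 -m jog '[2.3,6,-5,0,0,0,0, 2.3,6,-10,0,0,0,0, 2.3,6,-12,0,0,0,0, 2.3,6,-12,0,0,0,0, 2.3,6,-12,0,0,0,0]'; python3 - <<'E'
from h import *
gotool(arm.get_obs())
E
```

```text
t: 6.3
eef_pos: [515.3, -228.2, 173.8]
tool_rot: [0.335, 0.942, -0.0, 0.001]
force: [-0.7, -0.1, 0.5]
width: 36.8
finger_force: 40.8
tcp [ 515.3 -228.2  173.8] tool y deg 50.81
```

```bash
python3 -m jog '[-0.1,-0.1,0,0,0,0,0, -0.1,-0.1,-1.5,0,0,0,0, -0.1,-0.1,-3,0,0,0,0, -0.1,-0.1,-4,0,0,0,0, -0.1,-0.1,-5,0,0,0,0,-0.1,-0.1,-5,0,0,0,0]'
```

```text
t: 7.05
eef_pos: [513.4, -229.3, 121.5]
tool_rot: [0.336, 0.942, 0.0, -0.001]
force: [-0.2, -0.1, -0.7]
width: 37.2
finger_force: 40.8
```

Entering the bore with no force. Going down to about 92.

```bash
python3 -m jog '[0,0,-1,0,0,0,0, 0,0,-2,0,0,0,0, 0,0,-2.6,0,0,0,0, 0,0,-2.8,0,0,0,0, 0,0,-2.9,0,0,0,0, 0,0,-2.9,0,0,0,0]'
```

```text
t: 7.8
eef_pos: [513.8, -229.5, 93.5]
tool_rot: [0.336, 0.942, -0.0, 0.0]
force: [-0.0, -0.8, -0.7]
width: 36.7
finger_force: 40.8
```

```bash
python3 -m jog '[0,0,-0.1,0,0,0,0, 0,0,-0.1,0,0,0,0.7, 0,0,-0.1,0,0,0,0.7, 0,0,-0.1,0,0,0,0.7, 0,0,2,0,0,0,0.7, 0,0,8,0,0,0,0.7, 0,0,14,0,0,0,0.7, 0,0,18,0,0,0,0.7]'; python3 - <<'E'
from h import *
c,cal,o=shot("top","t1"); gotool(o)
cv2.imwrite("pics/t1z.png",cv2.resize(c["image"][150:250,300:400],None,fx=4,fy=4,interpolation=2))
E
```

```text
t: 8.8
eef_pos: [513.9, -229.6, 276.3]
tool_rot: [0.336, 0.942, -0.0, 0.001]
force: [1.5, 0.3, -0.3]
width: 59.9
finger_force: 0.0
tcp [ 513.9 -229.6  276.3] tool y deg 50.78
```

View pics/t1z.png

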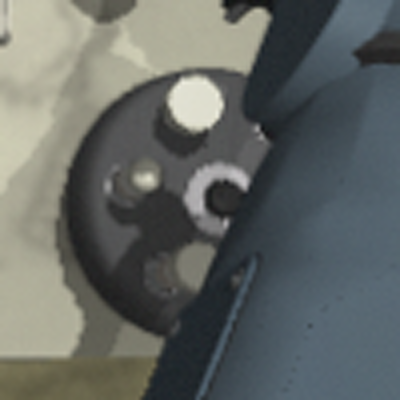

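The short stands in bore 3. Going back for the second short at rack bore 7.

```bash
python3 -m jog '[0,6,2,0,0,0,0.8, 0,12,2,0,0,0,1, 0,18,2,0,0,0,1, 0,24,2,0,0,5,1, 0,30,2,0,0,10,1, 0,36,2,0,0,15,1, -0.5,42,2,0,0,20,1, -1,48,2,0,0,25,1]'; python3 -m jog '[-0.3,6,0,0,0,0,1, -0.3,12,0,0,0,0,1, -0.3,16.1,0,0,0,0,1, -0.3,16.1,-6,0,0,0,1, -0.3,16.1,-12,0,0,0,1, -0.3,16.1,-14,0,0,0,1, -0.3,16.1,-14,0,0,0,1]'; python3 -c "
from h import *
gotool(arm.get_obs())"
```

```text
t: 9.85
eef_pos: [503.2, 252.5, 293.2]
tool_rot: [0.122, 0.992, 0.0, 0.0]
force: [1.2, -1.0, 0.1]
width: 85.4
finger_force: 0.0
t: 10.72
eef_pos: [500.0, 411.1, 151.6]
tool_rot: [0.124, 0.992, -0.001, -0.001]
force: [0.2, -0.2, -0.3]
width: 85.3
finger_force: 0.0
tcp [500.  411.1 151.6] tool y deg 75.78
```

```bash
python3 -m jog '[0.1,0.1,-5,0,0,0,1, 0.1,0.1,-8,0,0,0,1, 0.1,0.1,-8.9,0,0,0,1, 0.1,0.1,-8.9,0,0,0,1, 0.1,0.1,-8.9,0,0,0,0, 0.1,0.1,-8.9,0,0,0,0, 0.1,0.1,-8.9,0,0,0,0, 0.1,0.1,-8.9,0,0,0,0]' 40;  python3 -m jog '[0,0,0,0,0,0,0, 0,0,0.1,0,0,0,0]'
```

```text
t: 11.72
eef_pos: [502.0, 412.9, 65.1]
tool_rot: [0.124, 0.992, 0.0, 0.001]
force: [0.5, -0.1, 5.4]
width: 36.6
finger_force: 39.6
t: 11.98
eef_pos: [501.7, 412.6, 65.4]
tool_rot: [0.124, 0.992, 0.0, 0.0]
force: [-1.0, 0.4, -0.2]
width: 36.8
finger_force: 39.9
```

```bash
python3 -m jog '[0,0,6,0,0,0,0, 0,0,12,0,0,0,0, 0,-1,18,0,0,0,0, 0,-6,22.5,0,0,-8,0, -1,-12,22.5,0,0,-16,0, -2,-18,22.5,0,0,-24,0, -3,-24,22.5,0,0,-33,0, -4,-30,22.5,0,0,-43,0]'; python3 -m jog '[-1.5,-6,0,0,0,-9,0, -3,-12,0,0,0,-18,0, -4.5,-18,0,0,0,-27,0, -6,-24,0,0,0,-36,0, -7.5,-30,0,0,0,-42,0, -7.6,-36,0,0,0,-42,0, -7.6,-39,0,0,0,-42,0, -7.6,-39,0,0,0,-42,0]'; python3 -c "
from h import *
gotool(arm.get_obs())"
```

```text
t: 12.98
eef_pos: [460.8, 110.7, 290.1]
tool_rot: [0.481, 0.877, -0.0, -0.0]
force: [1.6, -0.1, 0.8]
width: 36.9
finger_force: 41.3
t: 13.98
eef_pos: [385.1, -278.8, 289.7]
tool_rot: [0.763, 0.647, -0.0, -0.001]
force: [-0.4, 0.8, 0.2]
width: 36.7
finger_force: 41.3
tcp [ 385.1 -278.8  289.7] tool y deg -9.37
```

```bash
python3 -m jog '[0.1,0.1,-6,0,0,0,0, 0.1,0.1,-11,0,0,0,0, 0.1,0.1,-13,0,0,0,0, 0.1,0.1,-14,0,0,0,0, 0.1,0.1,-15,0,0,0,0, 0.1,0.1,-16,0,0,0,0, 0.1,0.1,-16.7,0,0,0,0, 0.1,0.1,-16.7,0,0,0,0]'
```

```text
t: 14.98
eef_pos: [386.3, -276.5, 122.9]
tool_rot: [0.762, 0.648, -0.0, -0.0]
force: [-4.1, -3.2, -2.0]
width: 37.0
finger_force: 41.3
```

```bash
python3 -m jog '[-0.05,-0.1,0,0,0,0,0, -0.05,-0.1,-1,0,0,0,0, -0.05,-0.1,-2,0,0,0,0, -0.05,-0.1,-2.6,0,0,0,0, -0.05,-0.1,-2.8,0,0,0,0, -0.05,-0.1,-2.8,0,0,0,0]'
```

```text
t: 15.72
eef_pos: [386.0, -277.6, 94.6]
tool_rot: [0.762, 0.648, -0.0, -0.0]
force: [-3.6, -4.7, -2.6]
width: 36.6
finger_force: 41.4
```

```bash
python3 -m jog '[0,0,-0.1,0,0,0,0, 0,0,-0.1,0,0,0,0.65, 0,0,-0.1,0,0,0,0.65, 0,0,-0.1,0,0,0,0.65, 0,0,2,0,0,0,0.65, 0,0,8,0,0,0,0.65, 0,0,14,0,0,0,0.65, 0,0,19,0,0,0,0.65]'; python3 - <<'E'
from h import *
c,cal,o=shot("wrist","w3"); gotool(o)
E
```

```text
t: 16.73
eef_pos: [386.2, -277.3, 287.7]
tool_rot: [0.762, 0.648, 0.0, 0.001]
force: [-0.3, 0.4, 0.0]
width: 55.4
finger_force: 0.0
tcp [ 386.2 -277.3  287.7] tool y deg -9.22
```

View pics/w3.png

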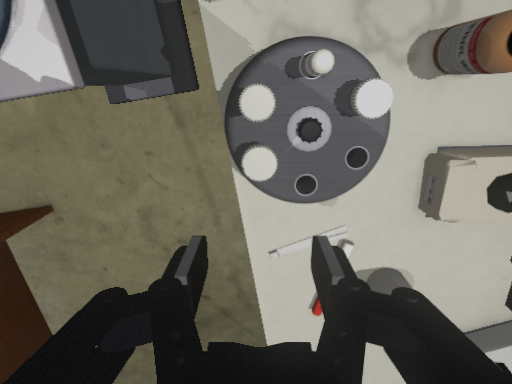

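Both shorts stand opposite each other. Free bores 1 and 2 are left for the medium and the long. Going for the long (rack bore 0).

```bash
python3 -m jog '[0,6,0,0,0,10,1, 0,12,0,0,0,20,1, 0.5,18,0,0,0,30,1, 1,24,0,0,0,40,1, 1.5,30,0,0,0,50,1, 2,36,0,0,0,60,1, 2.6,42,0,0,0,70,1, 2.6,48,0,0,0,80,1]'; python3 -m jog '[0,6,0,0,0,5,1, 0,7.1,-4,0,0,5,1, 0,7.1,-8,0,0,5,1, 0,7.1,-10,0,0,5,1, 0,7.1,-10,0,0,5,1]'; python3 -c "
from h import *
gotool(arm.get_obs())"
```

```text
t: 17.77
eef_pos: [412.0, 204.8, 285.1]
tool_rot: [0.164, 0.986, 0.0, 0.0]
force: [1.2, -0.3, 0.1]
width: 85.6
finger_force: 0.0
t: 18.4
eef_pos: [411.4, 273.3, 184.0]
tool_rot: [0.124, 0.992, -0.001, -0.001]
force: [-0.8, 0.2, 0.1]
width: 85.7
finger_force: 0.0
tcp [411.4 273.3 184. ] tool y deg 75.78
```

```bash
python3 -m jog '[0,0,-4,0,0,0,1, 0,0,-7,0,0,0,1, 0,0,-7.4,0,0,0,1, 0,0,-7.4,0,0,0,1, 0,0,-7.4,0,0,0,0, 0,0,-7.4,0,0,0,0, 0,0,-7.4,0,0,0,0, 0,0,-7.4,0,0,0,0]' 40;  python3 -m jog '[0,0,0,0,0,0,0, 0,0,0,0,0,0,0, 0,0,0,0,0,0,0]'
```

```text
t: 19.4
eef_pos: [412.3, 273.6, 111.6]
tool_rot: [0.124, 0.992, 0.0, 0.0]
force: [-0.8, -1.4, 4.6]
width: 28.5
finger_force: 39.2
t: 19.77
eef_pos: [412.3, 273.6, 111.6]
tool_rot: [0.124, 0.992, 0.0, 0.0]
force: [-0.3, -1.1, 5.6]
width: 28.9
finger_force: 39.3
```

```bash
python3 -m jog '[0,0,6,0,0,0,0, 0,0,12,0,0,0,0, 0,-2,18,0,0,0,0, 1,-8,19,0,0,-5,0, 2,-14,19,0,0,-10,0, 3,-20,19,0,0,-15,0, 4,-26,19,0,0,-20,0, 5,-32,19,0,0,-25,0]'; python3 -m jog '[1,-6,0,0,0,0,0, 2,-12,0,0,0,0,0, 3,-18,0,0,0,0,0, 4,-22,0,0,0,0,0, 4,-24.9,0,0,0,0,0, 4,-24.9,0,0,0,0,0, 4,-24.9,0,0,0,0,0]'; python3 -c "
from h import *
gotool(arm.get_obs())"
```

```text
t: 20.78
eef_pos: [462.1, -48.3, 301.2]
tool_rot: [0.337, 0.941, 0.0, 0.0]
force: [1.0, 0.1, -0.6]
width: 28.7
finger_force: 40.0
t: 21.65
eef_pos: [502.1, -294.8, 301.0]
tool_rot: [0.336, 0.942, 0.0, -0.0]
force: [-0.5, -0.7, 0.6]
width: 28.8
finger_force: 40.0
tcp [ 502.1 -294.8  301. ] tool y deg 50.78
```

```bash
python3 -m jog '[0,-0.1,-5,0,0,0,0, 0,-0.1,-9,0,0,0,0, 0,-0.1,-10.5,0,0,0,0, 0,-0.1,-11.5,0,0,0,0, 0,-0.1,-12.2,0,0,0,0, 0,-0.1,-12.9,0,0,0,0, 0,-0.1,-12.9,0,0,0,0]'
```

```text
t: 22.52
eef_pos: [502.1, -296.4, 172.3]
tool_rot: [0.336, 0.942, -0.0, -0.0]
force: [-0.5, -0.2, 0.0]
width: 28.4
finger_force: 40.0
```

```bash
python3 -m jog '[0,0.05,-1,0,0,0,0, 0,0.05,-2,0,0,0,0, 0,0.05,-2.7,0,0,0,0, 0,0.05,-3,0,0,0,0, 0,0.05,-3.1,0,0,0,0, 0,0.05,-3.1,0,0,0,0]'
```

```text
t: 23.28
eef_pos: [502.2, -296.0, 141.5]
tool_rot: [0.336, 0.942, -0.0, 0.0]
force: [0.1, -0.9, -0.1]
width: 28.8
finger_force: 40.0
```

```bash
python3 -m jog '[0,0,-0.1,0,0,0,0, 0,0,-0.1,0,0,0,0.65, 0,0,-0.1,0,0,0,0.65, 0,0,-0.1,0,0,0,0.65, 0,0,2,0,0,0,0.65, 0,0,8,0,0,0,0.65, 0,0,13,0,0,0,0.65, 0,0,15,0,0,0,0.65]'; python3 -m jog '[0,6,0,0,0,0,1, -1,12,0,0,0,0,1, -2,18,0,0,0,5,1, -3,24,0,0,0,10,1, -4,30,0,0,0,15,1, -5,36,0,0,0,20,1, -6,42,0,0,0,25,1, -6.4,48,0,0,0,25,1]'; python3 -m jog '[0,6,0,0,0,0,1, 0,12,0,0,0,0,1, 0,18.6,-3,0,0,0,1, 0,19,-9,0,0,0,1, 0,19,-13,0,0,0,1, 0,19,-13,0,0,0,1]'; python3 -c "
from h import *
gotool(arm.get_obs())
c,cal,o=shot('scene','s1'); cv2.imwrite('pics/s1z.png',cv2.resize(c['image'][120:220,250:400],None,fx=4,fy=4,interpolation=2))"
```

```text
t: 24.28
eef_pos: [502.7, -296.3, 294.6]
tool_rot: [0.336, 0.942, -0.001, 0.002]
force: [-0.2, -0.3, -0.5]
width: 55.5
finger_force: 0.0
t: 25.28
eef_pos: [437.4, 185.9, 291.6]
tool_rot: [0.123, 0.992, 0.0, 0.0]
force: [1.1, -1.4, 0.1]
width: 85.7
finger_force: 0.0
t: 26.02
eef_pos: [436.7, 373.3, 158.8]
tool_rot: [0.124, 0.992, -0.002, -0.002]
force: [0.1, 0.3, 1.0]
width: 85.4
finger_force: 0.0
tcp [436.7 373.3 158.8] tool y deg 75.8
```

View pics/s1z.png

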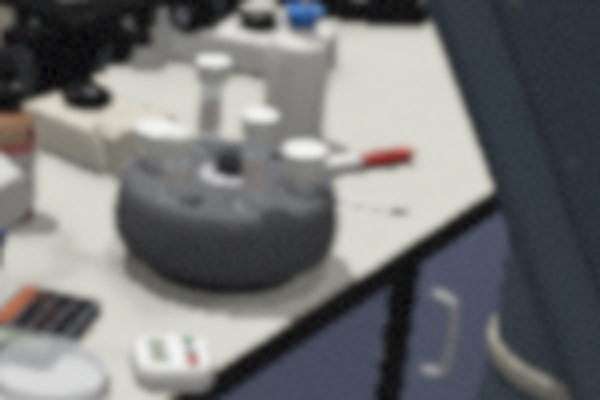

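```bash
python3 - <<'E'
from h import *
p=np.load("rotor.npy"); b=bore_rotor(p)[:,:2]
c,cal,o=shot("scene")
H={0:112,1:133,2:159,3:112,4:133,5:159}
for k in range(6): print(k,((proj([[*b[k],H[k]]],cal)-[250,120])*4).round(),((proj([[*b[k],84]],cal)-[250,120])*4).round())
g,cal2,_=shot("top"); cv2.imwrite("pics/t2z.png",cv2.resize(g["image"][150:250,300:400],None,fx=5,fy=5,interpolation=2))
for k in range(6): print(k,((proj([[*b[k],H[k]+9]],cal2)-[300,150])*5).round())
E
```

```text
0 [[302. 158.]] [[299. 187.]]
1 [[279. 108.]] [[274. 158.]]
2 [[207.  70.]] [[202. 147.]]
3 [[151. 135.]] [[149. 164.]]
4 [[173. 142.]] [[170. 195.]]
5 [[254. 125.]] [[247. 207.]]
0 [[345. 354.]]
1 [[431. 252.]]
2 [[399. 126.]]
3 [[246. 123.]]
4 [[184. 213.]]
5 [[249. 329.]]
```

View pics/t2z.png

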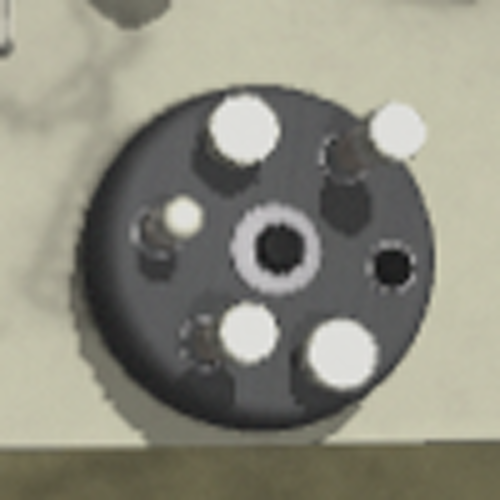

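All five placed tubes match the projected seated caps within a pixel or two. Now the medium.

```bash
python3 -m jog '[0.05,0.1,-4,0,0,0,1, 0.05,0.1,-7,0,0,0,1, 0.05,0.1,-7.4,0,0,0,1, 0.05,0.1,-7.4,0,0,0,1, 0.05,0.1,-7.4,0,0,0,0, 0.05,0.1,-7.4,0,0,0,0, 0.05,0.1,-7.4,0,0,0,0, 0.05,0.1,-7.4,0,0,0,0]' 40;  python3 -m jog '[0,0,0,0,0,0,0, 0,0,0,0,0,0,0, 0,0,0,0,0,0,0]'
```

```text
t: 27.18
eef_pos: [438.8, 375.2, 87.6]
tool_rot: [0.124, 0.992, 0.0, 0.0]
force: [-0.1, 0.7, 2.4]
width: 21.0
finger_force: 39.0
t: 27.55
eef_pos: [438.8, 375.2, 87.5]
tool_rot: [0.124, 0.992, 0.0, 0.0]
force: [0.3, 0.8, 3.4]
width: 21.0
finger_force: 39.1
```

```bash
python3 -m jog '[0,0,6,0,0,0,0, 0,0,12,0,0,0,0, 0,-2,18,0,0,0,0, 0,-8,21,0,0,0,0, 0,-14,21,0,0,0,0, 0,-20,21,0,0,0,0, 0,-26,21,0,0,0,0, 0,-32,21,0,0,0,0]'; python3 -m jog '[0,-6,0,0,0,0,0, 0,-12,0,0,0,0,0, 0,-18,0,0,0,0,0, 0,-24,0,0,0,0,0, 0,-30,0,0,0,0,0, 0,-36,0,0,0,0,0, 0,-37.5,0,0,0,0,0, 0,-37.5,0,0,0,0,0]'; python3 -c "
from h import *
gotool(arm.get_obs())"
```

```text
t: 28.55
eef_pos: [438.0, 53.2, 297.1]
tool_rot: [0.124, 0.992, -0.0, -0.0]
force: [1.4, -0.4, -0.1]
width: 20.9
finger_force: 39.5
t: 29.55
eef_pos: [438.3, -320.0, 296.7]
tool_rot: [0.124, 0.992, 0.0, -0.001]
force: [0.2, 0.5, -0.3]
width: 21.1
finger_force: 39.5
tcp [ 438.3 -320.   296.7] tool y deg 75.71
```

```bash
python3 -m jog '[0.05,0,-6,0,0,0,0, 0.05,0,-11,0,0,0,0, 0.05,0,-12.5,0,0,0,0, 0.05,0,-13.5,0,0,0,0, 0.05,0,-14.2,0,0,0,0, 0.05,0,-14.9,0,0,0,0, 0.05,0,-14.9,0,0,0,0]'
```

```text
t: 30.42
eef_pos: [439.2, -320.0, 148.4]
tool_rot: [0.124, 0.992, -0.0, 0.0]
force: [0.6, 0.4, -0.3]
width: 20.9
finger_force: 39.5
```

```bash
python3 -m jog '[0,0,-1,0,0,0,0, 0,0,-2,0,0,0,0, 0,0,-2.7,0,0,0,0, 0,0,-3,0,0,0,0, 0,0,-3.1,0,0,0,0, 0,0,-3.1,0,0,0,0]'
```

```text
t: 31.18
eef_pos: [439.2, -320.0, 117.4]
tool_rot: [0.124, 0.992, -0.0, 0.0]
force: [0.5, 0.3, -0.5]
width: 21.0
finger_force: 39.5
```

Release, rise, and back away toward the rack for a clear view.

```bash
python3 -m jog '[0,0,-0.1,0,0,0,0, 0,0,-0.1,0,0,0,0.5, 0,0,-0.1,0,0,0,0.5, 0,0,-0.1,0,0,0,0.5, 0,0,2,0,0,0,0.5, 0,0,8,0,0,0,0.5, 0,0,14,0,0,0,0.5, 0,0,18,0,0,0,0.5]'; python3 -m jog '[0,6,0,0,0,0,1, 0,12,0,0,0,0,1, 0,18,0,0,0,0,1, 0,24,0,0,0,0,1, 0,30,0,0,0,0,1, 0,36,0,0,0,0,1, 0,42,0,0,0,0,1, 0,48,0,0,0,0,1]'; python3 - <<'E'
from h import *
b=bore_rotor(np.load("rotor.npy"))[:,:2]; H={0:121,1:144,2:169,3:121,4:144,5:169}
g,cal,_=shot("top"); v=cv2.resize(g["image"][150:250,300:400],None,fx=4,fy=4,interpolation=2)
s,cal2,_=shot("scene"); w=cv2.resize(s["image"][120:220,270:370],None,fx=4,fy=4,interpolation=2)
for k in range(6):
    for im,c,off in((v,cal,[300,150]),(w,cal2,[270,120])):
        cv2.circle(im,tuple(int(x) for x in ((proj([[*b[k],H[k]]],c)-off)*4)[0]),3,(0,0,255),1)
cv2.imwrite("pics/end.png",np.hstack([v,w]))
E
```

```text
t: 32.17
eef_pos: [439.3, -320.1, 300.3]
tool_rot: [0.124, 0.992, -0.001, 0.001]
force: [0.9, 0.1, 0.0]
width: 42.9
finger_force: 0.0
t: 33.17
eef_pos: [438.8, 162.1, 297.5]
tool_rot: [0.124, 0.992, 0.0, 0.0]
force: [1.3, -0.8, 0.6]
width: 85.4
finger_force: 0.0
```

View pics/end.png

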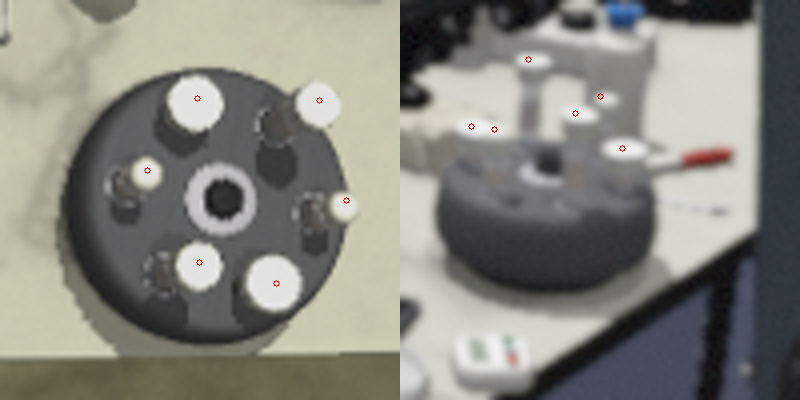

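All six caps match their predicted seated positions in both views (marks on cap tops, within about 1 px), with like tubes opposite each other.

```bash
python3 -m jog '[0,0,0,0,0,0,1, 0,0,0,0,0,0,1, 0,0,0,0,0,0,1, 0,0,0,0,0,0,1]' >/dev/null; python3 -c "
from workcell import arm
print(arm.close_job())"
```

```text
the job is handed in; nothing more can be done
None
```

The job is handed in: all four rack tubes are in the rotor, each opposite its own kind, and the final pictures show all six seated upright and released, about 34 s in.

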